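# Set the cord measurer's dial to the marked line

### The arm

A 6-joint arm with a two-finger parallel gripper is mounted at the origin on the work surface. World frame = base frame: x ahead of the robot, y to its left, z up, the work surface at z = 0. Lengths are in mm, angles in degrees, forces in N, time in s.
With the tool pointing down it reaches from about 350 to 850 mm from the base axis. Payload 8.1 kg.
Tool frame: the origin (TCP) lies at the very end of the fingers, on their centre line; the grasp point (between the pads) lies 19 mm behind it; z points along the fingers, y is the direction in which the jaws open and shut (so a half turn about z gives the same grasp; the last joint's range is limited). The gripper opens to 85 mm and grips with 20 to 120 N. Pads are 22 mm wide; open, the fingers measure 114 mm over their backs; the gripper's body (76 mm by 85 mm) begins 54 mm behind the grasp point. The pads swing forward as they close: fully open they stand 13 mm farther back than shut.
Start: joints at [71.711, 7.471, 85.268, -0, 87.261, -4.893], TCP at [138.983, 583.686, 231.292] pointing down, gripper open.
Joint ranges: [-169.43, 169.43], [-51.17, 129.36], [1.28, 143.12], [-76.62, 256.62], [0, 156.53], [-152.29, 152.29]. Speed limits (degrees/s): [136.94, 136.94, 159.86, 180, 180, 180].

### API

Orientations are given as [roll, pitch, yaw] about the fixed x, y, z axes, in that order (R = Rz(yaw) Ry(pitch) Rx(roll)).
In Python, from bench import r gives the robot as it stands.
- The arm moves only by the shell command python3 -m jog 'ROWS' [OPENING] [FORCE]. ROWS is JSON, a list of rows, each a list of 6 numbers: the shift along the tool's x, y, z normalised to -1 to 1, where 1 is 0.25 m, then the turn, a rotation vector about the tool's x, y, z normalised to -1 to 1, where 1 is pi rad. In form: [[x, y, z, ax, ay, az], ...]. A call has 1 to 10 rows; each row is the pose to reach, as a shift and turn from the pose commanded when the call began, along the tool's axes at that moment, turning the shorter way round; what a row does not reach only later rows make up. A row lasts 1/10 s, in which the tool goes at most 50 mm and 8.59 degrees, less where a joint would pass 70% of its speed; a pose out of reach is approached as far as the arm can. A call with a number of a shift or a turn outside -1 to 1 is refused whole. A call with a gripper value outside its range is refused whole. OPENING is the opening, from 0 (shut) to 1 (fully open), set as the call begins (- or left out, the last holds). The fingers move at their own pace and stop on an object; FORCE is the grip in N (left out, the last holds). Time passes only in rows, so rows that repeat a pose let the fingers close. It gives the time, the measured TCP pose, the force and the opening at its end, in the units of the state.
- r.sense(): the state, without advancing time (a new reading comes with each control period).
- r.snapshot(name): name is "scene" or "side" or "wrist"; returns a dict with "pixels" (480x640x3 uint8, red, green, blue), "intrinsics" (3x3 intrinsics, pixels), "extrinsics" (4x4, takes a point from camera to world coordinates). Camera axes: x right, y down, z forward; pixel columns grow to the right and rows downward; lengths in mm; the calibration is good to about 2 mm. A picture is of the moment at which its call begins. There is no depth.
- r.hand_in(): hands the job in, once; it reports no verdict.
The state is a dict: "time": time; "joint_pos": joint angles; "qd": joint speeds; "joint_efforts": joint torques, N m; "tool_pos": TCP position; "tcp_rot": TCP orientation; "ft_force": force on the tool from outside, world axes, zero at the start; "wrist_torque": the same for the moment, N m; "finger_gap": finger opening in mm.
Only numpy, scipy, OpenCV 4.12 (cv2) and the standard library are available. Lean on these libraries where they do the work, as an engineer would, in place of code of your own. Each camera call takes 0.05 s, during which the arm holds its last target.

### The job

Set the cord measurer for the next batch: push its dial round with a fingertip against the side of the cross-bar until the white index arrow on the dial lines up with the long scale line, the one with the raised tab on the collar around it. Only push the bar, do not pinch it between the fingers, and leave the spool, the jar and the small cardboard box where they stand.

Things in the scene. Friction and masses are not known exactly. Their poses are not given: they have to be found in the camera images.
- gauge: Cord measurer, a flat grey case 200 x 200 mm and 36 mm high, screwed to the table, with a low feed head (two rollers, 50 mm high) on its +x side reaching 150 mm from the origin. Origin: centre of the case's underside, under the dial's axis.
- dial_axis (a point): Point on the dial's upright axis, level with the disc's upper face, 44 mm above the table. The dial is a black disc 124 mm across with a bare metal upright cross-bar along a diameter: 14 mm thick, 26 mm high (top 70 mm above the table), reaching 40 mm from the axis on the arrow side and 52 mm on the plain side.
- dial (a joint): Turning angle of the dial, rad: 0 with the index along the gauge's +x, growing counter-clockwise seen from above. It turns at least 5 rad either way from any start and stays where it is left; resistance about 0.12 N m, so some 3 N at 40 mm from the axis turns it.
- index (a point): Tip of the index: a flat white arrowhead (18 mm long and wide) painted on the dial's upper face just beyond one end of the bar, pointing outward to the rim. The tip is 63 mm from the axis and turns with the dial. The other end of the bar is plain.
- target (a point): Inner end of the target line, 63 mm from the axis, 44 mm above the table: the one long thick line on the fixed aluminium collar (160 mm across, top 40 mm above the table) round the dial, with a raised dark tab (22 mm wide, 10 mm high, pointing inward) outside it. The other lines, every 10 degrees, are shorter and thinner. The collar's angle differs each time.
- spool: Bystander: empty wooden spool standing upright, 48 mm in diameter, 60 mm high; origin centre of its underside.
- jar: Bystander: small white jar with grey cap, 52 mm in diameter, 75 mm high; origin centre of its underside.
- cardbox: Bystander: small open cardboard box 90 x 65 x 45 mm; origin centre of its underside.
- bar_left (a point): Middle of the cross-bar's left face, looking from the axis to the index arrow; 7 mm from the bar's middle plane, 56 mm above the table. The face (solid dial_c2) is 25 mm high, from 34 mm on the arrow side to 48 mm on the plain side; beyond it only the bar's 4 mm spine goes on. Pushing it on the arrow side turns the dial clockwise, on the plain side counter-clockwise.
- bar_right (a point): The same for the right face (solid dial_c3). Pushing it on the arrow side turns the dial counter-clockwise, on the plain side clockwise.

How it is judged (in metres and radians):
At the end, for the whole second after the job is handed in: The tip of the index arrow is within 4 mm (about 3.6 degrees) of the end of the long target line, the dial is at rest, and the spool, jar and cardboard box are within 15 mm of where they stood (horizontal distance between index and target below 0.004 m and velocity of joint dial between -0.03 and 0.03 rad/s and distance of each of spool, jar, cardbox from where it was at the start of the episode below 0.015 m); the robot touches nothing.
It fails at once if the cross-bar is pinched: the fingers press on both its sides at once (over 1 N each) (contact force between the fingers and dial_c2 above 1 N and contact force between the fingers and dial_c3 above 1 N).
It fails at once if a bystander (spool, jar or cardboard box) is lifted or moved by more than 15 mm (distance of any of spool, jar, cardbox from where it was at the start of the episode above 0.015 m).
It also fails if it takes over 42 s, if anything falls off the work surface, if the arm or the gripper's body presses on something with over 40 N, if the wrist force passes 120 N, or if a joint passes its speed limit or range.

## Working session

There is one attempt and no reset: what is moved stays moved. The work goes in short steps, Python scripts to look and compute and a shell command to move; the robot and the scene stay as the last step left them, time stands still between calls to the robot, and variables do not carry over. Pictures are saved under pics/ and viewed, and the job is handed in when it is done.

```bash
mkdir -p pics; ls; python3 - <<'E'
from bench import r
import cv2
print(r.sense())
for n in ["scene","side","wrist"]:
    s=r.snapshot(n); cv2.imwrite(f"pics/{n}0.png",s["pixels"][:,:,::-1]); print(n,s["intrinsics"].tolist(),s["extrinsics"].round(4).tolist())
E
```

```text
pics
{'time': 0.0, 'joint_pos': array([ 7.17100942e+01,  7.51642611e+00,  8.53290377e+01,  5.60565360e-06,
        8.72607659e+01, -4.89390470e+00]), 'qd': array([-0.04132559,  0.1086138 , -0.01036913,  0.05578219, -0.03709227,
        0.09256712]), 'joint_efforts': array([ 2.66584226e-03, -5.69408834e+01, -5.00549591e+01,  1.08050128e-05,
        1.49672624e-02,  4.32974147e-06]), 'tool_pos': array([138.82350288, 583.15996727, 230.23299813]), 'tcp_rot': array([-1.79894158e+02, -9.06813560e-03,  1.66603990e+02]), 'ft_force': array([-0.5118768 , -0.06181959, -0.01317256]), 'wrist_torque': array([ 0.02771485,  0.06300998, -0.01784131]), 'finger_gap': 85.36973393158944}
scene [[587.8679532958959, 0.0, 313.0174485074841], [0.0, 587.8679532958959, 243.69212914645627], [0.0, 0.0, 1.0]] [[0.6388, 0.6266, -0.4466, 1051.2058], [0.7694, -0.516, 0.3766, -363.4462], [0.0055, -0.5841, -0.8117, 936.9612], [0.0, 0.0, 0.0, 1.0]]
side [[555.7939087242688, 0.0, 310.62698813017425], [0.0, 555.7939087242688, 228.12842363831138], [0.0, 0.0, 1.0]] [[0.9939, -0.0654, 0.0888, 523.7854], [-0.1098, -0.5123, 0.8518, -668.0577], [-0.0102, -0.8563, -0.5164, 493.4703], [0.0, 0.0, 0.0, 1.0]]
wrist [[355.2128054792771, 0.0, 321.14531386695376], [0.0, 355.2128054792771, 237.07059532981873], [0.0, 0.0, 1.0]] [[0.2326, 0.936, 0.2641, 71.7822], [0.9726, -0.2236, -0.0639, 598.8711], [-0.0007, 0.2717, -0.9624, 372.3997], [0.0, 0.0, 0.0, 1.0]]
```

View pics/scene0.png

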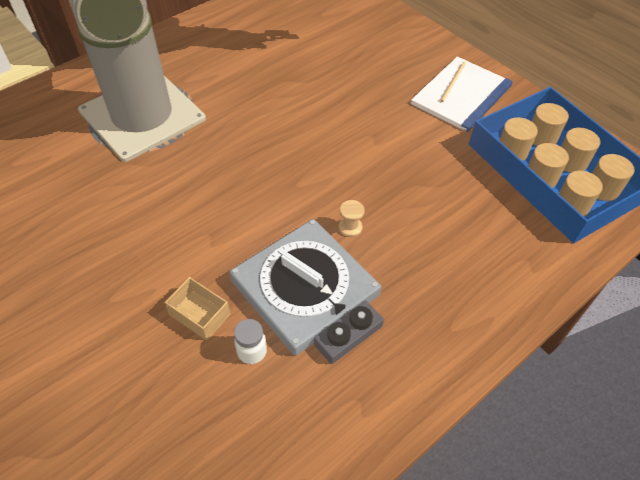

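View pics/side0.png

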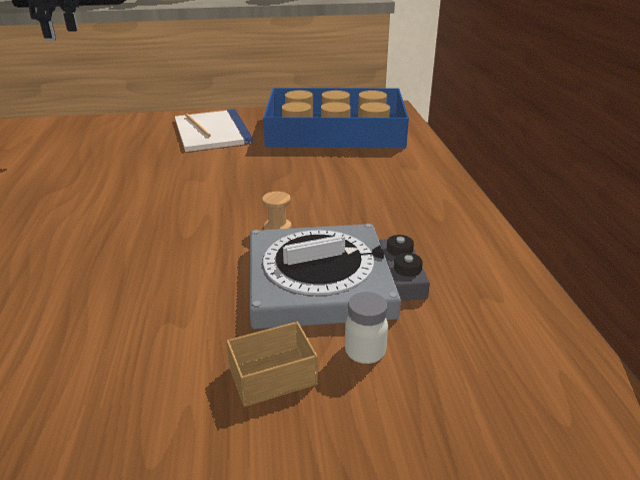

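View pics/wrist0.png

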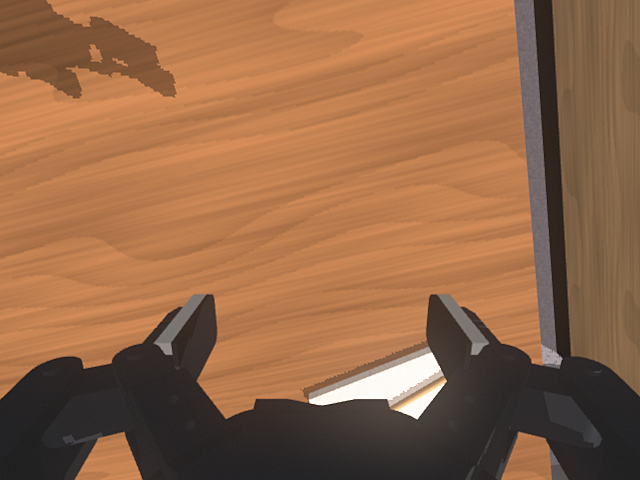

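```bash
python3 - <<'E'
import cv2
a=cv2.imread("pics/scene0.png")[215:365,220:400]; cv2.imwrite("pics/sc_c.png",cv2.resize(a,None,fx=4,fy=4,interpolation=cv2.INTER_CUBIC))
a=cv2.imread("pics/side0.png")[215:335,235:435]; cv2.imwrite("pics/si_c.png",cv2.resize(a,None,fx=4,fy=4,interpolation=cv2.INTER_CUBIC))
E
```

```text
(no output)
```

View pics/sc_c.png

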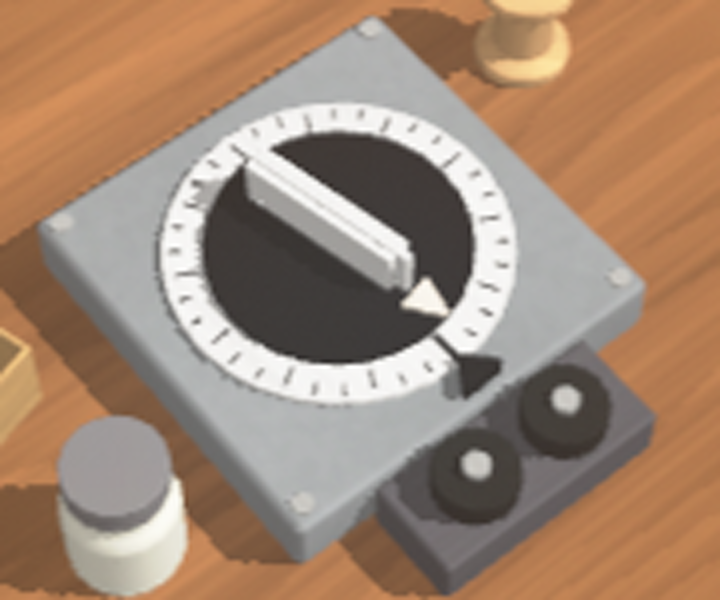

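View pics/si_c.png

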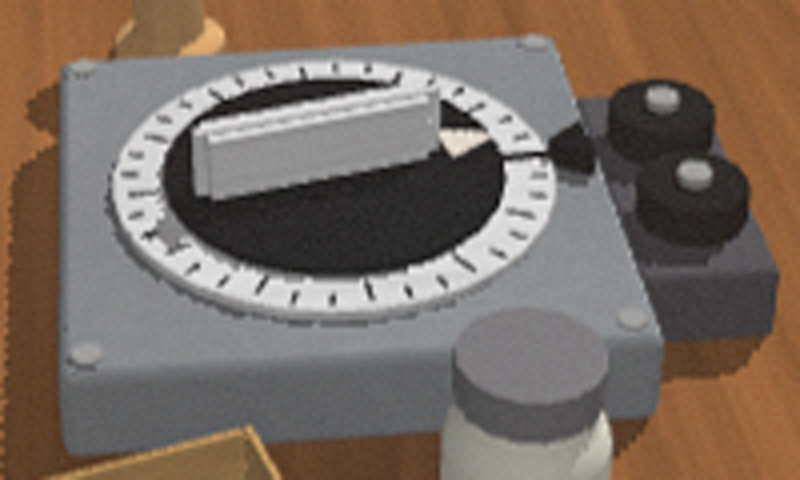

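```bash
cat > h.py <<'E'
import numpy as np
C={"scene":(np.array([[587.868,0,313.0174],[0,587.868,243.692],[0,0,1]]),np.array([[0.6388,0.6266,-0.4466,1051.2058],[0.7694,-0.516,0.3766,-363.4462],[0.0055,-0.5841,-0.8117,936.9612]])),
"side":(np.array([[555.794,0,310.627],[0,555.794,228.128],[0,0,1]]),np.array([[0.9939,-0.0654,0.0888,523.7854],[-0.1098,-0.5123,0.8518,-668.0577],[-0.0102,-0.8563,-0.5164,493.4703]]))}
def px(c,u,v,z):
    K,E=C[c]; d=E[:,:3]@np.linalg.solve(K,[u,v,1]); o=E[:,3]; return (o+d*(z-o[2])/d[2])[:2]
def proj(c,p):
    K,E=C[c]; q=K@(E[:,:3].T@(np.array(p)-E[:,3])); return q[:2]/q[2]
off={"scene":(220,215),"side":(235,215)}
def cr(c,p,z): return px(c,p[0]/4+off[c][0]-.375,p[1]/4+off[c][1]-.375,z)
E
python3 - <<'E'
from h import *
D={"scene":dict(scr=[(369,29),(620,277),(302,502),(62,221)],tip=(450,319),li=(436,339),lo=(463,364),
 bar0=(253,148),bar1=(408,245)),
"side":dict(scr=[(83,69),(534,42),(632,318),(85,354)],tip=(487,141),li=(503,157),lo=(549,153),bar0=(200,127),bar1=(436,92))}
ang=lambda v:np.degrees(np.arctan2(v[1],v[0]))
for c,d in D.items():
    s=[cr(c,p,37) for p in d["scr"]]; a=np.mean(s,0); print(c,"axis",a,[np.round(x) for x in s], "yaw", ang(s[1]-s[0]))
    for k,z in (("tip",44),("li",40),("lo",40),("bar0",70),("bar1",70)):
        p=cr(c,d[k],z); print(k,p,np.linalg.norm(p-a),ang(p-a))
    print("bar",ang(cr(c,d["bar1"],70)-cr(c,d["bar0"],70)),"line",ang(cr(c,d["lo"],40)-cr(c,d["li"],40)))
for n,p in dict(spool=((350,228),0),jar=((249,335),75),bx=((197,290),45)).items(): print(n,px("scene",*p[0],p[1]))
E
```

```text
scene axis [602.89159719  -5.51686902] [array([515.,  86.]), array([695.,  83.]), array([691., -97.]), array([511., -93.])] yaw -0.9206083825112471
tip [665.98243432   6.55367149] 64.23512806146107 10.830946044240815
li [668.06814691  -3.21364733] 65.21723286871494 2.0238872996381465
lo [685.14605002  -2.30970978] 82.31695378028226 2.2328718615322063
bar0 [553.25686201 -14.29212188] 50.40448392109581 -169.97390576283487
bar1 [637.10225888   6.13111924] 36.13924464579143 18.802595004358835
bar 13.689638310497388 line 3.029852110264933
side axis [602.90612667  -6.05332887] [array([515.,  85.]), array([695.,  82.]), array([692., -97.]), array([511., -94.])] yaw -0.6565902413254889
tip [660.93331855   3.3729625 ] 58.78783859852819 9.226877765326838
li [666.04510624  -1.88131651] 63.27666574900754 3.7804177276163333
lo [683.26469498  -1.38906701] 80.4938186410143 3.3218985328058874
bar0 [555.04133654 -14.12082937] 48.53990830960988 -170.43284720808086
bar1 [640.63080212  -1.73052593] 37.97153886035694 6.536909295780841
bar 8.237163122767825 line 1.637445595395345
spool [552.98561967 153.18580111]
jar [ 651.41059839 -160.44748654]
bx [ 507.68693451 -172.22634026]
```

```bash
python3 -m jog '[[-0.8,-0.56,0,0,0,0],[-0.8,-0.56,0,0,0,0],[-0.8,-0.56,0,0,0,0],[-0.8,-0.56,0,0,0,0],[-0.8,-0.56,0,0,0,0],[-0.8,-0.56,0,0,0,0]]' 0 30
```

```text
time: 0.75
tool_pos: [304.3, 397.5, 231.1]
tcp_rot: [-179.9, 0.1, 166.3]
ft_force: [0.3, 0.6, 0.2]
finger_gap: 0.5
```

```bash
python3 -m jog '[[-0.8,-0.56,0,0,0,0],[-0.8,-0.56,0,0,0,0],[-0.8,-0.56,0,0,0,0],[-0.8,-0.56,0,0,0,0],[-0.8,-0.56,0,0,0,0],[-0.8,-0.56,0,0,0,0]]'
```

```text
time: 1.35
tool_pos: [465.8, 215.0, 231.0]
tcp_rot: [-179.9, 0.0, 166.3]
ft_force: [-1.0, 1.0, -0.5]
finger_gap: -0.2
```

```bash
python3 -m jog '[[-0.8,-0.56,0.2,0,0,-0.091],[-0.8,-0.56,0.2,0,0,-0.091],[-0.8,-0.56,0.2,0,0,-0.091],[-0.8,-0.56,0.2,0,0,-0.091],[-0.8,-0.56,0.2,0,0,-0.091],[-0.8,-0.56,0.2,0,0,-0.091],[-0.8,-0.56,0.2,0,0,-0.091]]'; python3 - <<'E'
from bench import r
import cv2
s=r.snapshot("wrist"); cv2.imwrite("pics/wrist1.png",s["pixels"][:,:,::-1]); print(r.sense()["tool_pos"],r.sense()["tcp_rot"],s["intrinsics"].tolist(),s["extrinsics"].round(4).tolist())
E
```

```text
time: 2.05
tool_pos: [625.1, 36.0, 179.8]
tcp_rot: [180.0, -0.1, -177.1]
ft_force: [0.0, 0.3, 0.6]
finger_gap: -0.1
[624.87204057  37.08389822 180.63309147] [ 1.79953132e+02 -8.82522642e-02 -1.77022300e+02] [[355.2128054792771, 0.0, 321.14531386695376], [0.0, 355.2128054792771, 237.07059532981873], [0.0, 0.0, 1.0]] [[-0.0496, 0.9618, 0.2692, 556.5616], [0.9988, 0.0472, 0.0154, 31.8336], [0.0021, 0.2696, -0.963, 321.9945], [0.0, 0.0, 0.0, 1.0]]
```

View pics/wrist1.png

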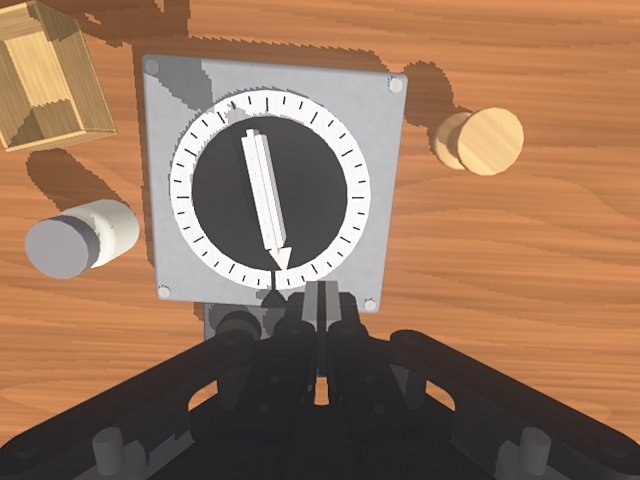

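```bash
python3 - <<'E'
import cv2
a=cv2.imread("pics/wrist1.png")[180:330,200:380]; cv2.imwrite("pics/w1c.png",cv2.resize(a,None,fx=4,fy=4,interpolation=cv2.INTER_CUBIC))
E
```

```text
(no output)
```

View pics/w1c.png

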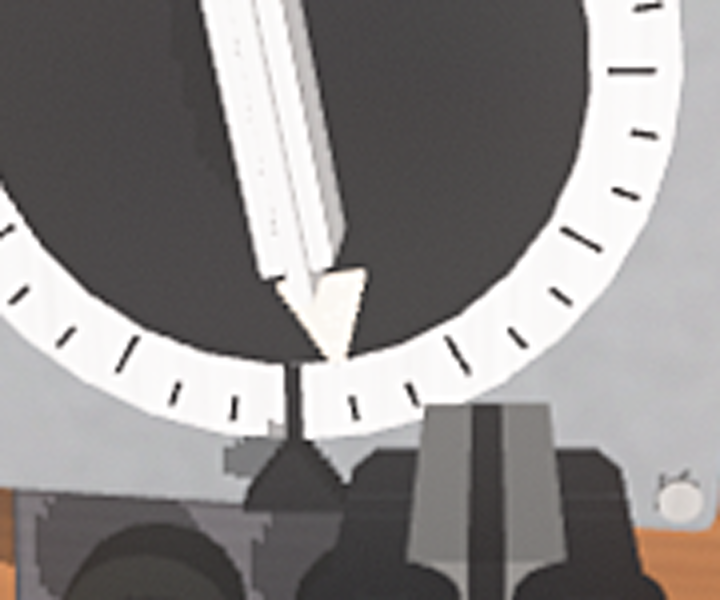

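```bash
cat >> h.py <<'E'
def wset(E,K=np.array([[355.2128,0,321.1453],[0,355.2128,237.0706],[0,0,1]])): C["wrist"]=(K,np.array(E)[:3])
A=np.array([602.9,-5.8])
ang=lambda v:np.degrees(np.arctan2(v[1],v[0]))
E
python3 - <<'E'
from h import *
wset([[-0.0496, 0.9618, 0.2692, 556.5616], [0.9988, 0.0472, 0.0154, 31.8336], [0.0021, 0.2696, -0.963, 321.9945]])
off["wrist"]=(200,180)
s=[px("wrist",*p,37) for p in [(152,67),(396,86),(370,305),(164,292)]]; a=np.mean(s,0);print("axis",a,np.round(s))
for n,p,z in (("tip",(338,360),44),("li",(290,365),40),("lo",(293,438),40),("tick10",(352,408),40)):
    q=cr("wrist",p,z); print(n,q,np.linalg.norm(q-a),ang(q-a),ang(q-A))
for p in [(425,404),(552,404)]: print(cr("wrist",p,180))
E
```

```text
axis [604.57351564  -5.75564346] [[513. -94.]
 [517.  86.]
 [696.  82.]
 [692. -98.]]
tip [663.94178277   6.84274694] 60.69028409381493 11.980862364848713 11.70144133920683
li [667.1106891   -3.63858444] 62.572997393098206 1.9388826781516029 1.9279227365731122
lo [683.82141528  -2.78660595] 79.30349791338318 2.1455936893671685 2.1326248412582354
tick10 [676.26722856   9.70408118] 73.3416086387607 12.16868979880897 11.932284399480166
[615.99307582  28.5128572 ]
[615.32805928  42.14527828]
```

```bash
python3 -m jog '[[0,0,0.2,0,0,0],[0,0,0.4,0,0,0],[0,0,0.5,0,0,0],[0,0,0.5,0,0,0],[0,0,0.5,0,0,0]]'; python3 - <<'E'
from bench import r
import cv2
s=r.snapshot("wrist"); cv2.imwrite("pics/wrist2.png",s["pixels"][:,:,::-1]); print(r.sense()["tool_pos"])
E
```

```text
time: 2.6
tool_pos: [625.4, 37.7, 57.7]
tcp_rot: [180.0, 0.0, -176.9]
ft_force: [-0.1, 0.1, -0.4]
finger_gap: 0.2
[626.71225211  37.3456099   59.16298173]
```

View pics/wrist2.png

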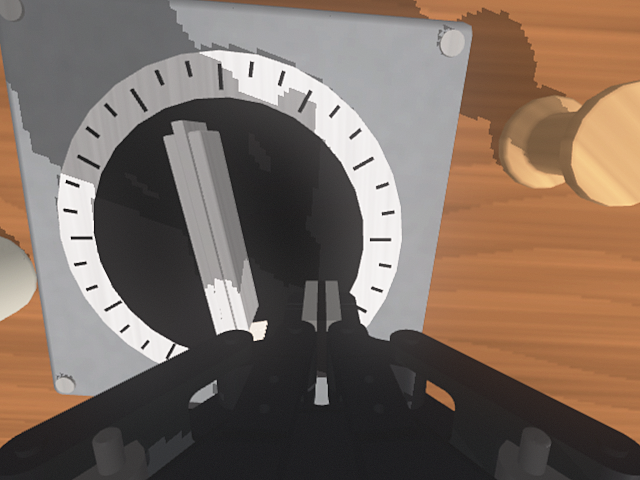

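```bash
python3 -m jog '[[0,-0.04,0,0,0,0],[0,-0.07,0,0,0,0],[0,-0.08,0,0,0,0],[0,-0.084,0,0,0,0],[0,-0.088,0,0,0,0],[0,-0.088,0,0,0,0],[0,-0.088,0,0,0,0]]'; cat > look.py <<'E'
from bench import r
import cv2,sys
n=sys.argv[1]
t=r.sense(); print(t["tool_pos"],t["ft_force"])
s=r.snapshot("wrist"); cv2.imwrite(f"pics/w_{n}.png",s["pixels"][:,:,::-1])
a=r.snapshot("side")["pixels"][215:335,235:435,::-1]
b=r.snapshot("scene")["pixels"][215:335,220:400,::-1]
a=cv2.resize(a,None,fx=4,fy=4,interpolation=cv2.INTER_CUBIC);b=cv2.resize(b,None,fx=4,fy=4,interpolation=cv2.INTER_CUBIC)
cv2.imwrite(f"pics/si_{n}.png",a);cv2.imwrite(f"pics/sc_{n}.png",b)
E
python3 look.py 3
```

```text
time: 3.35
tool_pos: [628.8, 14.4, 58.8]
tcp_rot: [179.9, 0.3, -177.0]
ft_force: [3.1, 6.0, 4.3]
finger_gap: -0.0
[628.82340994  14.421731    58.78650514] [3.06105974 6.00977974 4.34301074]
```

View pics/si_3.png

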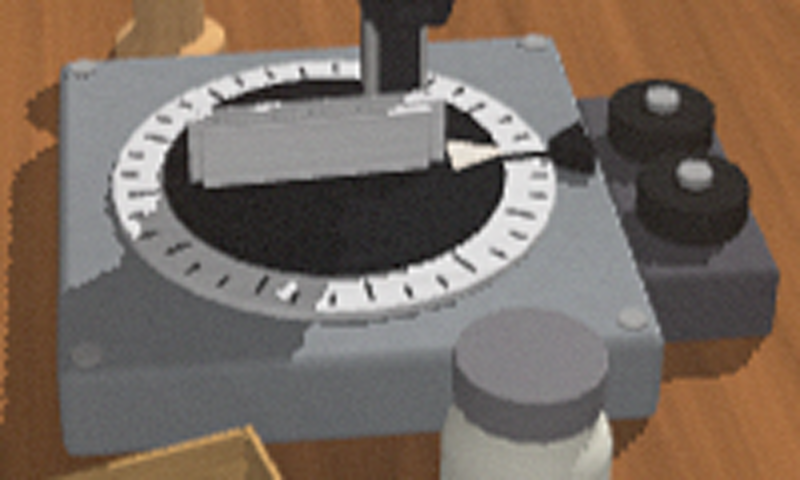

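View pics/w_3.png

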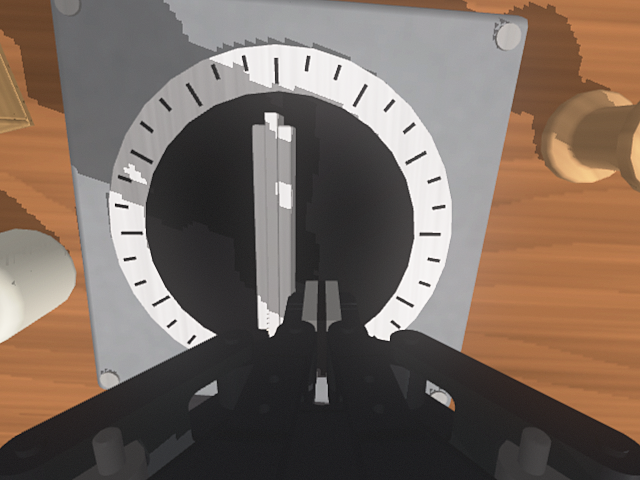

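```bash
python3 -m jog '[[0,0.04,0,0,0,0],[0,0.1,0,0,0,0],[0,0.1,-0.2,0,0,0],[0,0.1,-0.4,0,0,0],[0,0.1,-0.5,0,0,0],[0,0.1,-0.5,0,0,0],[0,0.1,-0.5,0,0,0]]'; python3 look.py 4;python3 - <<'E'
from bench import r
import cv2
s=r.snapshot("wrist"); print(s["extrinsics"].round(4).tolist())
cv2.imwrite("pics/w4c.png",cv2.resize(s["pixels"][180:330,200:380,::-1],None,fx=4,fy=4,interpolation=cv2.INTER_CUBIC))
E
```

```text
time: 4.2
tool_pos: [625.3, 39.7, 181.7]
tcp_rot: [-180.0, 0.1, -177.0]
ft_force: [0.1, -0.3, -0.1]
finger_gap: 0.4
[625.29478509  39.74019363 181.70530938] [ 0.13536661 -0.26185627 -0.10068748]
[[-0.0513, 0.9621, 0.2679, 555.441], [0.9987, 0.049, 0.0153, 35.1616], [0.0016, 0.2683, -0.9633, 321.1774], [0.0, 0.0, 0.0, 1.0]]
```

View pics/w4c.png

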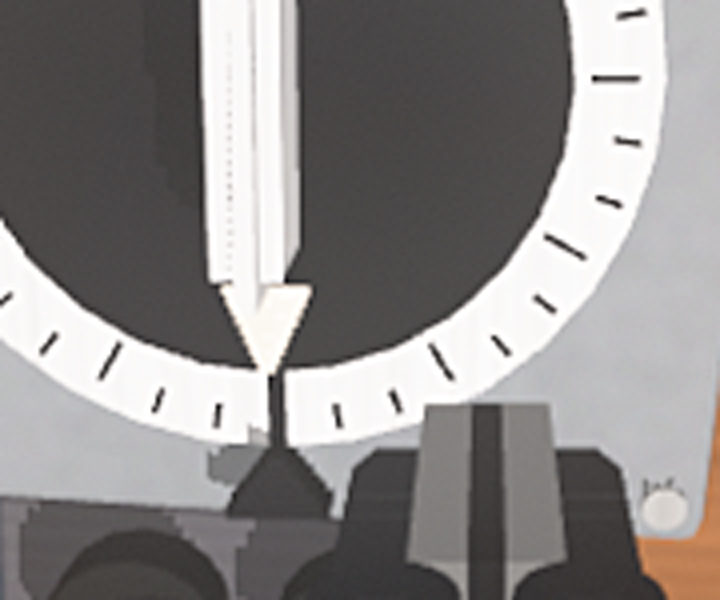

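View pics/si_4.png

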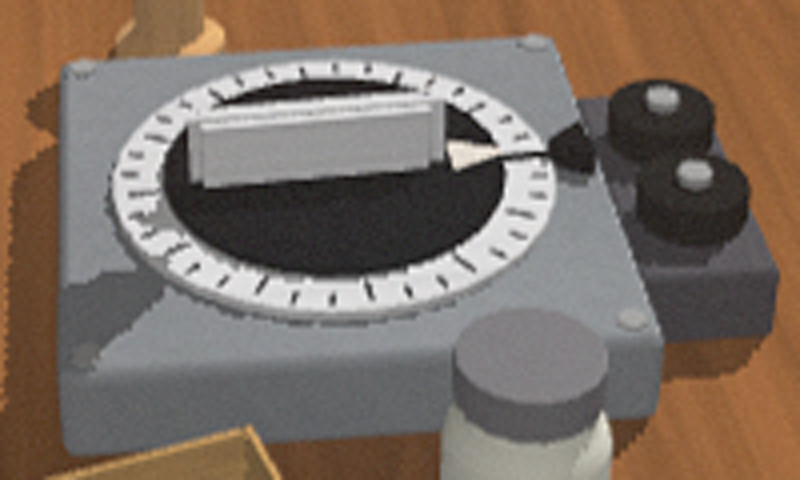

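View pics/sc_4.png

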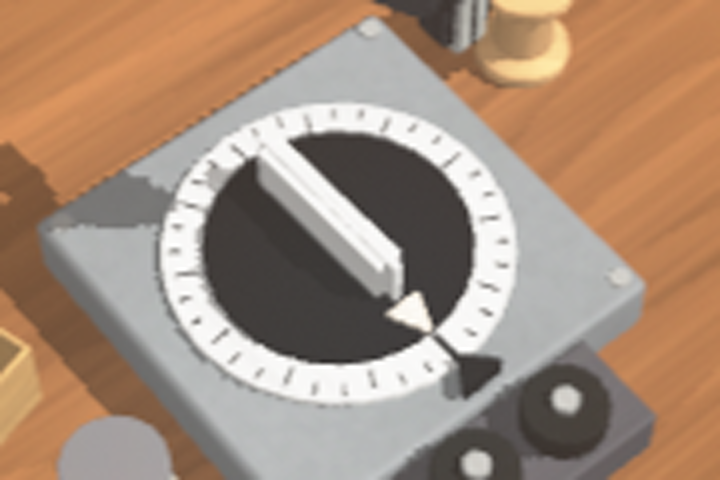

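```bash
python3 - <<'E'
from h import *
wset([[-0.0513, 0.9621, 0.2679, 555.441], [0.9987, 0.049, 0.0153, 35.1616], [0.0016, 0.2683, -0.9633, 321.1774]])
off["wrist"]=(200,180)
a=np.array([603.5,-5.8])
for c,T in (("wrist",[("tip",(268,374),44),("li",(275,376),40),("lo",(279,446),40),("t-10",(218,416),40),("t+10",(337,416),40)]),
  ("scene",[("tip",(433,332),44),("li",(436,337),40),("lo",(463,364),40)]),("side",[("tip",(497,153),44),("li",(503,157),40),("lo",(549,153),40)])):
  for n,p,z in T:
    q=cr(c,p,z); print(c,n,q,np.linalg.norm(q-a),ang(q-a))
E
```

```text
wrist tip [665.9871112   -4.21440503] 62.50722500128479 1.4535542974569975
wrist li [667.95954516  -3.3002165 ] 64.50799857331437 2.2208550679693126
wrist lo [683.97195523  -2.25897985] 80.54982559205594 2.5195698733181606
wrist t-10 [677.69315256 -15.32626376] 74.80222982858987 -7.3166399407587654
wrist t+10 [676.4094152   10.00159647] 74.60209967172625 12.228542802286377
scene tip [666.24679937  -3.5299575 ] 62.78784853625382 2.071932850949525
scene li [667.29669858  -2.55272185] 63.879289014064085 2.91386397000435
scene lo [685.14605002  -2.30970978] 81.7206192413489 2.447849134255614
side tip [663.11287663  -4.90747661] 59.61955767803519 0.8577677462641643
side li [666.04510624  -1.88131651] 62.66774604808498 3.585107450174884
side lo [683.26469498  -1.38906701] 79.88656266713585 3.165193578179841
```

```bash
python3 - <<'E'
from bench import r
import cv2
s=r.snapshot("side")["pixels"][:,:,::-1]; cv2.imwrite("pics/side5.png",s)
a=cv2.imread("pics/side0.png")
for n,(x0,y0,x1,y1) in dict(spool=(260,190,295,225),jar=(340,290,392,365),box=(222,320,322,405)).items(): print(n,cv2.absdiff(a,s)[y0:y1,x0:x1].mean())
print(r.sense()["tool_pos"])
E
```

```text
spool 3.8402721088435374
jar 3.8934188034188035
box 5.022941176470588
[624.05973731  39.23789049 179.18688084]
```

View pics/side5.png

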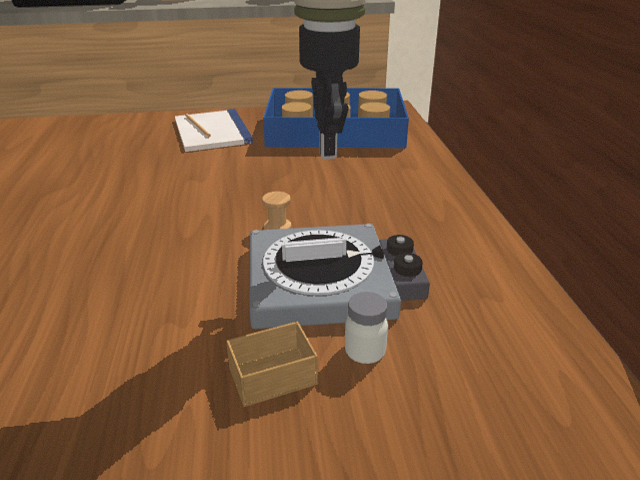

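The arrow tip (about 359,253) meets the long line (about 361,254). The spool, jar and box stand where they were, and the gripper is clear, so I'm handing in.

```bash
python3 -c "from bench import r; print(r.hand_in())"
```

```text
the job is handed in; nothing more can be done
None
```

I set the dial so its white arrow lines up with the long target line, then handed the job in at about 4.5 s. With the fingers shut, I pushed the left face of the bar on the arrow side, which turned the dial clockwise by about 10°. I then backed off and raised the tool to about 180 mm.

- **Alignment:** the wrist and scene cameras put the tip within about 1° (about 1 mm) of the line, slightly clockwise of it. The side camera, which sees the tip at a shallow angle, reads about 2.5° (under 3 mm). The cameras disagree slightly, but all are inside the 4 mm limit.
- **Overshoot:** contact came a few millimetres earlier than I had estimated, so one push did the whole turn. I made no correcting push.
- **Bystanders:** the spool, jar and box look unchanged between the first and last side pictures. The wrist force read about 8 N at the end of the push.

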